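# A pump of syrup at the shop counter

### The job

A paper cup is waiting under the spout of the short, wide syrup bottle on the counter. Press that bottle's pump head fully down, then let it spring all the way back up. Do not press the tall, slim bottle's pump, and leave the cup standing where it is.

Things in the scene. Friction and masses are not known exactly. Their poses are not given: they have to be found in the camera images.
- short_top (a point): Point to press: centre of the flat round white plastic top (40 mm across) of the pump head on the short, wide amber bottle (84 mm across, steel foot 100 mm, paper label), which is fixed upright to the counter. 170 mm above the counter when up; goes down with the head. Axes: z up; the spout, a 10 mm white tube, runs 88 mm along -x just below that top; turned up to 40 degrees from world -x.
- short_pump (a joint): Travel of the short bottle's pump head straight down, in m: 0 up (as it starts), 0.020 fully down against a hard stop. A spring returns it: it starts to move at 3 N and needs 9 N when fully down.
- tall_top (a point): Bystander: the same point on the like pump head (40 mm across, 88 mm spout along -x) of the tall, slim amber bottle, 62 mm across, fixed to the counter; 205 mm above the counter. It sinks under the same light force and must not be pressed. The bottles' axes are at least 220 mm apart; either may be on the left.
- cup_mid (a point): Bystander: the white paper cup, loose and light (30 g), 90 mm high, 76 mm across the rim, standing under the short bottle's spout. The point is on its axis half-way up, 45 mm above the counter; z up. Its rim is 35 mm or more below the spout even when the pump is down.
Mind the look-alikes: they are no part of the job. What is meant by the part that bears cup_mid is not black, and is the larger of those in its own colour.

How it is judged:
By the outcome, as a careful person would: the job done as asked, in the order asked, and still so for the second after the job is handed in, with the robot touching nothing.
It also fails if it takes over 32 s, if anything falls off the work surface, if the arm or the gripper's body presses on something with over 40 N, if the wrist force passes 120 N, or if a joint passes its speed limit or range.

### The arm

A 7-joint arm with a two-finger parallel gripper is mounted at the origin on the work surface. World frame = base frame: x ahead of the robot, y to its left, z up, the work surface at z = 0. Lengths are in m, angles in rad, forces in N, time in s.
With the tool pointing down it reaches from about 0.425 to 0.925 m from the base axis. Payload 6.8 kg.
Tool frame: the origin (TCP) lies midway between the tips of the shut fingers; the grasp point (between the pads) lies 19 mm behind it; z points along the fingers, y is the direction in which the jaws open and shut (so a half turn about z gives the same grasp; the last joint's range is limited). The gripper opens to 85 mm and grips with 20 to 120 N. Pads are 22 mm wide; open, the fingers measure 114 mm over their backs; the gripper's body (76 mm by 85 mm) begins 54 mm behind the grasp point. The pads swing forward as they close: fully open they stand 13 mm farther back than shut.
Start: joints at [1.187, 0.477, 0.022, 1.555, -0.011, 1.109, -0.083], TCP at [0.184, -0.65, 0.231] pointing down, gripper open.
Joint ranges: [-2.96, 2.96], [-0.34, 2.1], [-1.41, 1.46], [0.24, 2.44], [-1.37, 4.51], [0.17, 1.92], [-2.96, 2.96]. Speed limits (rad/s): [2.39, 2.39, 3.14, 3.14, 3.14, 3.14, 3.14].

### API

Orientations are given as a unit quaternion [w, x, y, z].
In Python, from station import status, eyes, workorder gives the robot as it stands. The module is installed in compiled form; this text tells all that it offers.
- The arm moves only by the shell command python3 -m jog 'ROWS' [FORCE]. ROWS is text: rows parted by semicolons, each of 7 numbers parted by spaces: the shift along the tool's x, y, z in m, then the turn, a rotation vector about the tool's x, y, z in degrees, then the finger opening in m, from 0 to 0.0854. In form: dx dy dz rx ry rz jaw; .... A call has 1 to 5 rows; each row is the pose to reach, as a shift and turn from the pose commanded when the call began, along the tool's axes at that moment; what a row does not reach only later rows make up. A row lasts 1/10 s, in which the tool goes at most 50 mm and 8.59 degrees, less where a joint would pass 70% of its speed; a pose out of reach is approached as far as the arm can. A call with a gripper value outside its range is refused whole. The fingers move at their own pace and stop on an object; FORCE is the grip in N (left out, the last holds). Time passes only in rows, so rows that repeat a pose let the fingers close. It gives the time, the measured TCP pose, the force and the opening at its end, in the units of the state.
- status.get_obs(): the state, without advancing time (a new reading comes with each control period).
- eyes.read_camera(name): name is "scene" or "top"; returns a dict with "image" (384x512x3 uint8, red, green, blue), "intrinsics" (3x3 intrinsics, pixels), "k1" (the pictures are not rectified: a ray, as slopes to the right and down, at radius r is drawn at 1 + k1 r^2 times it, then the intrinsics apply), "position" and "orientation" of the camera in the world. Camera axes: x right, y up, looking along -z (the intrinsics and any distortion apply to the point x, -y, -z); pixel columns grow to the right and rows downward; lengths in m; the calibration is good to about 2 mm. A picture is of the moment at which its call begins. There is no depth.
- workorder.hand_in(): hands the job in, once; it reports no verdict.
The state is a dict: "t": time; "q": joint angles; "joint_vel": joint speeds; "joint_torque": joint torques, N m; "eef_pos": TCP position; "tool_rot": TCP orientation; "contact_force": force on the tool from outside, world axes, zero at the start; "torque": the same for the moment, N m; "gripper_width": opening from 0.0 (shut) to 1.0 (fully open).
Only numpy, scipy, OpenCV 4.12 (cv2) and the standard library are available. Lean on these libraries where they do the work, as an engineer would, in place of code of your own. Each camera call takes 0.05 s, during which the arm holds its last target.

## Working session

There is one attempt and no reset: what is moved stays moved. The work goes in short steps, Python scripts to look and compute and a shell command to move; the robot and the scene stay as the last step left them, time stands still between calls to the robot, and variables do not carry over. Pictures are saved under pics/ and viewed, and the job is handed in when it is done.

```bash
mkdir -p pics; python3 - <<'E'
from station import status, eyes
import cv2, json, pickle
print(status.get_obs())
d={}
for n in("scene","top"):
    c=eyes.read_camera(n); d[n]=c
    cv2.imwrite(f"pics/{n}0.png",cv2.cvtColor(c["image"],cv2.COLOR_RGB2BGR))
    print(n,c["intrinsics"],c["k1"],c["position"],c["orientation"])
pickle.dump(d,open("cams.pkl","wb"))
E
```

```text
{'t': 0.0, 'q': array([ 1.18692019,  0.47781857,  0.02228073,  1.55647742, -0.01148485,
        1.10928332, -0.08308462]), 'joint_vel': array([-1.30312203e-03,  6.73889070e-05,  7.30435476e-04,  1.19121660e-04,
        4.07568731e-04, -3.40243167e-04, -4.76317532e-04]), 'joint_torque': array([-2.19134258e-04, -5.96449256e+01,  1.60820883e+00, -2.81201720e+01,
        1.24727635e-02,  9.39546037e-03,  5.88094122e-05]), 'eef_pos': array([ 0.18364955, -0.64890909,  0.23030122]), 'tool_rot': array([-9.10078911e-04,  9.90501474e-01,  1.37498968e-01, -1.89749994e-04]), 'contact_force': array([ 1.0379457 , -0.29252777,  0.09920104]), 'torque': array([ 0.03169353, -0.01120987, -0.00770658]), 'gripper_width': 0.9992367784383275}
scene [[426.06546469   0.         256.96472562]
 [  0.         426.06546469 188.60978824]
 [  0.           0.           1.        ]] -0.13490958733179226 [1.11448119 0.17428327 0.95902962] [0.54438422 0.19811017 0.26896584 0.76945147]
top [[380.30192107   0.         250.68078195]
 [  0.         380.30192107 194.18257489]
 [  0.           0.           1.        ]] -0.015127441563944818 [ 0.31465586 -0.0161058   1.22985556] [ 0.70626898  0.05137234 -0.0528418  -0.70409712]
```

View pics/scene0.png

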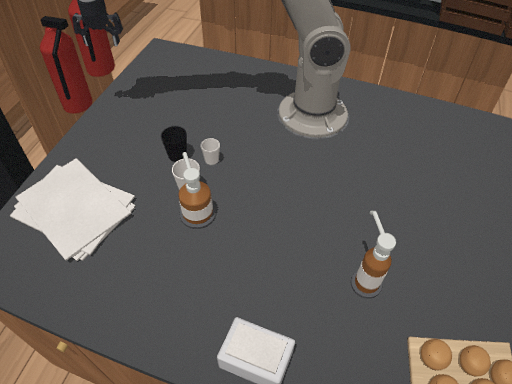

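View pics/top0.png

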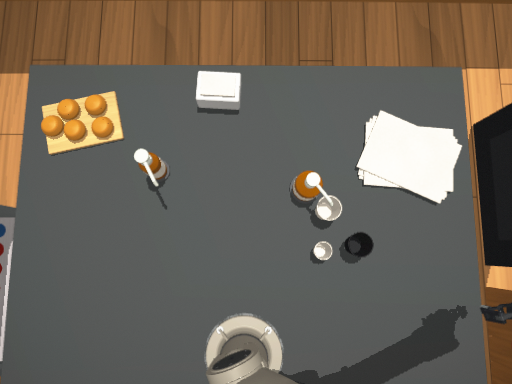

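The bottle by the cups has its pump top at scene (192,176) and top (313,180). The other bottle has its top at scene (387,242) and top (142,156). I'll enlarge both views to confirm.

```bash
python3 - <<'E'
import cv2,numpy as np
s=cv2.imread("pics/scene0.png");t=cv2.imread("pics/top0.png")
def cr(i,x,y,w,h):return cv2.resize(i[y:y+h,x:x+w],(400,300),interpolation=cv2.INTER_CUBIC)
a=np.vstack([np.hstack([cr(s,140,115,160,120),cr(t,270,155,120,90)]),np.hstack([cr(s,310,190,160,120),cr(t,110,130,80,60)])])
cv2.imwrite("pics/crop1.png",a)
E
```

```text
(no output)
```

View pics/crop1.png

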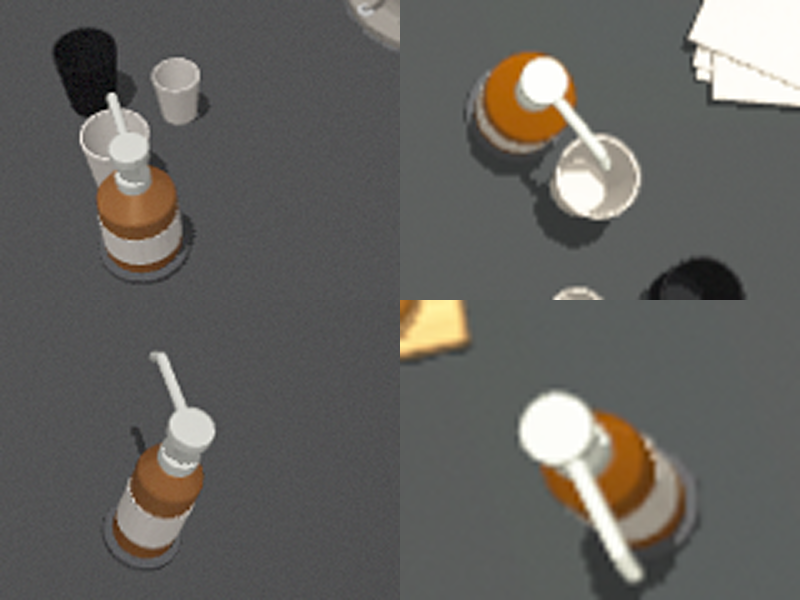

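The bottle in the top row of crops is wide and squat, with the large white cup under its spout, so it is the short one. The slim bottle at scene (387,242) is the tall one. There are three cups: large white at top (328,208), small white at (322,251) and black at (359,244). cup_mid is the large white one: it isn't black, it is the larger of the white ones, and it stands under the spout. Next I'll triangulate.

```bash
cat > h.py <<'E'
import pickle,numpy as np,cv2
from scipy.spatial.transform import Rotation as R
D=pickle.load(open("cams.pkl","rb"))
def ray(n,u,v):
    c=D[n]; p=cv2.undistortPoints(np.array([[[u,v]]],float),c["intrinsics"],np.array([c["k1"],0,0,0.]))[0,0]
    q=np.array(c["orientation"]); r=R.from_quat([q[1],q[2],q[3],q[0]])
    return np.array(c["position"]),r.apply([p[0],-p[1],-1])
def atz(n,u,v,z):
    o,d=ray(n,u,v); return o+d*(z-o[2])/d[2]
def tri(a,b):
    A=[];y=[]
    for n,uv in(("scene",a),("top",b)):
        o,d=ray(n,*uv); d=d/np.linalg.norm(d); P=np.eye(3)-np.outer(d,d);A.append(P);y.append(P@o)
    return np.linalg.lstsq(np.vstack(A),np.hstack(y),rcond=None)[0]
E
python3 - <<'E'
from h import *
def S(x,y,a):return ((a[0]+.5)/2.5-.5+x,(a[1]+.5)/2.5-.5+y)
s=S(140,115,(128,147)); t=((144.5)/3.333-.5+270,80.5/3.333-.5+155)
print("short",tri(s,t),atz("scene",*s,.17),atz("top",*t,.17))
s=S(310,190,(191,130)); t=(158/5-.5+110,129/5-.5+130)
print("tall",tri(s,t),atz("scene",*s,.205),atz("top",*t,.205))
t=((205.5)/3.333-.5+270,163/3.333-.5+155);print("spout tip",atz("top",*t,.16))
t=((197.5)/3.333-.5+270,177/3.333-.5+155);print("cup rim",atz("top",*t,.09))
s=S(140,115,(115,135));print("cup rim s",atz("scene",*s,.09))
for n,uv in(("black",(360,241)),("small",(322,250))): print(n,atz("top",*uv,.06))
E
```

```text
short [ 0.51736531 -0.19479484  0.17042536] [ 0.51711614 -0.19555539  0.17      ] [ 0.51726381 -0.19434005  0.17      ]
tall [0.57570415 0.28624457 0.20154801] [0.57829936 0.28530031 0.205     ] [0.5747911  0.28567991 0.205     ]
spout tip [ 0.44792346 -0.24650296  0.16      ]
cup rim [ 0.44385058 -0.25396314  0.09      ]
cup rim s [ 0.44551231 -0.25384105  0.09      ]
black [ 0.34472372 -0.35328207  0.06      ]
small [ 0.31723571 -0.2361267   0.06      ]
```

```bash
python3 -m jog '0.03 -0.023 0 0 0 0 0; 0.065 -0.05 0 0 0 0 0; 0.1 -0.078 0 0 0 0 0; 0.135 -0.105 0 0 0 0 0; 0.17 -0.132 0 0 0 0 0' 20
```

```text
t: 0.6
eef_pos: [0.3121, -0.4744, 0.231]
tool_rot: [-0.0, 0.991, 0.137, -0.0]
contact_force: [0.5, 0.1, 0.4]
gripper_width: 0.144
```

```bash
python3 -m jog '0.035 -0.027 0 0 0 0 0; 0.07 -0.054 0 0 0 0 0; 0.105 -0.082 0 0 0 0 0; 0.14 -0.109 0 0 0 0 0; 0.17 -0.132 0 0 0 0 0'; python3 -m jog '0.035 -0.027 0 0 0 0 0; 0.07 -0.055 0 0 0 0 0; 0.09 -0.07 0 0 0 0 0; 0.1 -0.08 0 0 0 0 0; 0.1 -0.08 0 0 0 0 0'; python3 - <<'E'
from station import status
from h import *
o=status.get_obs();q=o["tool_rot"];r=R.from_quat([q[1],q[2],q[3],q[0]])
print(o["eef_pos"],r.inv().apply(np.array([.5173,-.195,.17])-o["eef_pos"]),o["gripper_width"],o["contact_force"])
E
```

```text
t: 1.1
eef_pos: [0.4401, -0.3005, 0.2311]
tool_rot: [-0.0, 0.99, 0.138, -0.0]
contact_force: [0.3, -0.7, -0.5]
gripper_width: 0.002
t: 1.6
eef_pos: [0.514, -0.1969, 0.231]
tool_rot: [-0.0, 0.99, 0.139, -0.0]
contact_force: [-0.8, 0.4, 0.2]
gripper_width: -0.004
[ 0.51400735 -0.19694359  0.23101218] [ 0.00371119 -0.00091245  0.06101229] -0.004369026452869613 [-0.77241503  0.38923228  0.19705848]
```

Next, a small xy correction and a descent to about 15 mm above the top, followed by a look.

```bash
python3 -m jog '0.004 -0.001 0 0 0 0 0; 0.004 -0.001 0.015 0 0 0 0; 0.004 -0.001 0.03 0 0 0 0; 0.004 -0.001 0.045 0 0 0 0; 0.004 -0.001 0.045 0 0 0 0'; python3 - <<'E'
from station import eyes
import cv2,numpy as np
f=[]
for n,(x,y) in(("scene",(110,95)),("top",(240,120))):
    i=cv2.cvtColor(eyes.read_camera(n)["image"],cv2.COLOR_RGB2BGR)
    f.append(cv2.resize(i[y:y+120,x:x+120],(400,400),interpolation=cv2.INTER_CUBIC))
cv2.imwrite("pics/pre.png",np.hstack(f))
E
```

```text
t: 2.1
eef_pos: [0.5147, -0.1984, 0.1844]
tool_rot: [-0.0, 0.991, 0.136, -0.002]
contact_force: [-0.6, 0.2, 0.0]
gripper_width: 0.001
```

View pics/pre.png

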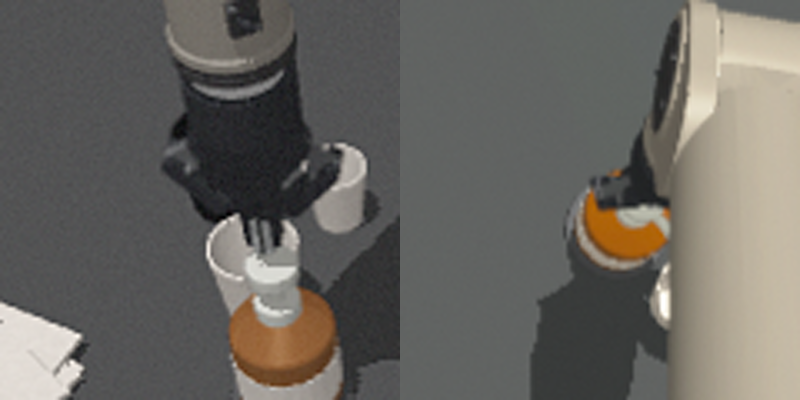

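The shut fingertips at crop (262,245) sit just above the white top at (270,265), and the cup and spout are clear. I'll check the pose once it has settled.

```bash
python3 - <<'E'
from station import status
from h import *
o=status.get_obs();q=o["tool_rot"];r=R.from_quat([q[1],q[2],q[3],q[0]])
print(o["t"],o["eef_pos"],r.inv().apply(np.array([.5173,-.195,.17])-o["eef_pos"]),o["q"],o["contact_force"],r.as_matrix().round(3))
E
python3 -m jog '0.002 -0.003 0 0 0 0 0; 0.002 -0.003 0.005 0 0 0 0;0.002 -0.003 0.009 0 0 0 0;0.002 -0.003 0.009 0 0 0 0'
```

```text
2.2 [ 0.5164491  -0.19811137  0.18644935] [ 0.0016705  -0.00276917  0.0164477 ] [ 0.43851843  0.33861407 -0.22772557  1.88266371  0.09422412  0.93106657
 -1.13049315] [0.05261281 0.28338759 0.29510895] [[ 0.963  0.27  -0.001]
 [ 0.27  -0.963 -0.   ]
 [-0.001  0.    -1.   ]]
t: 2.6
eef_pos: [0.5178, -0.1931, 0.1768]
tool_rot: [-0.0, 0.99, 0.138, -0.0]
contact_force: [-0.1, -0.3, 0.3]
gripper_width: 0.001
```

Now pressing in small steps: 6 mm to the top, then down through the 20 mm of travel.

```bash
python3 -m jog '0 0.001 0.004 0 0 0 0; 0 0.001 0.008 0 0 0 0; 0 0.001 0.012 0 0 0 0; 0 0.001 0.016 0 0 0 0; 0 0.001 0.016 0 0 0 0'; python3 -m jog '0 0 0.002 0 0 0 0; 0 0 0.004 0 0 0 0; 0 0 0.006 0 0 0 0; 0 0 0.008 0 0 0 0; 0 0 0.008 0 0 0 0'
```

```text
t: 3.1
eef_pos: [0.5187, -0.1944, 0.1612]
tool_rot: [0.0, 0.991, 0.137, 0.0]
contact_force: [-0.2, -0.8, 5.4]
gripper_width: 0.003
t: 3.6
eef_pos: [0.5187, -0.1944, 0.1538]
tool_rot: [0.0, 0.991, 0.137, 0.0]
contact_force: [-2.8, -0.3, 6.6]
gripper_width: -0.002
```

```bash
python3 -m jog '0 0 0.001 0 0 0 0; 0 0 0.002 0 0 0 0; 0 0 0.003 0 0 0 0; 0 0 0.003 0 0 0 0';python3 -m jog '0 0 0.001 0 0 0 0; 0 0 0.001 0 0 0 0'; python3 -m jog '0 0 0.001 0 0 0 0; 0 0 0.001 0 0 0 0'
```

```text
t: 4.0
eef_pos: [0.5187, -0.1944, 0.151]
tool_rot: [0.0, 0.991, 0.137, 0.0]
contact_force: [-2.4, -0.5, 8.3]
gripper_width: -0.004
t: 4.2
eef_pos: [0.5187, -0.1944, 0.1501]
tool_rot: [0.0, 0.991, 0.137, 0.0]
contact_force: [-2.3, -0.7, 8.2]
gripper_width: 0.001
t: 4.4
eef_pos: [0.5187, -0.1945, 0.15]
tool_rot: [0.0, 0.991, 0.137, 0.0]
contact_force: [-5.0, 0.7, 15.9]
gripper_width: -0.001
```

The force jumps to 16 N while the TCP stays at 0.150, so that is the hard stop. I'll push slightly further to be sure, then hold.

```bash
python3 -m jog '0 0 0.0005 0 0 0 0; 0 0 0.0005 0 0 0 0; 0 0 0.0005 0 0 0 0; 0 0 0.0005 0 0 0 0'; python3 - <<'E'
from station import eyes
import cv2,numpy as np
i=cv2.cvtColor(eyes.read_camera("scene")["image"],cv2.COLOR_RGB2BGR)
cv2.imwrite("pics/down.png",cv2.resize(i[95:245,110:310],(800,600),interpolation=cv2.INTER_CUBIC))
E
```

```text
t: 4.8
eef_pos: [0.5188, -0.1945, 0.15]
tool_rot: [0.001, 0.991, 0.137, 0.0]
contact_force: [-6.0, 0.8, 20.7]
gripper_width: 0.001
```

View pics/down.png

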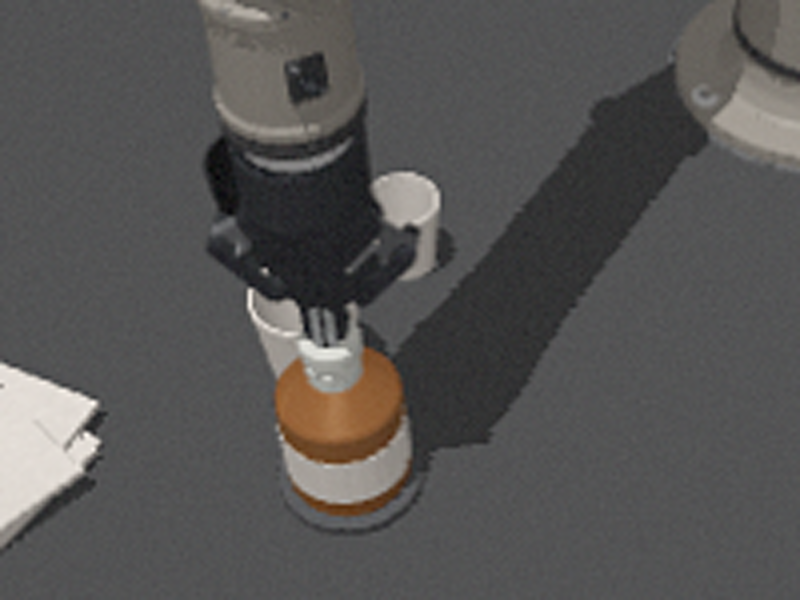

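The head at crop (330,355) is pushed down against its collar, and the cup still stands. Now I'll release gently, straight up, then rise and back away.

```bash
python3 -m jog '0 0 -0.006 0 0 0 0; 0 0 -0.012 0 0 0 0; 0 0 -0.018 0 0 0 0; 0 0 -0.024 0 0 0 0; 0 0 -0.030 0 0 0 0'; python3 -m jog '0 0 -0.015 0 0 0 0; 0 0 -0.03 0 0 0 0; 0 0 -0.05 0 0 0 0; 0 0 -0.06 0 0 0 0; 0 0 -0.06 0 0 0 0'; python3 -m jog '-0.035 0.027 0 0 0 0 0; -0.07 0.054 0 0 0 0 0; -0.105 0.082 0 0 0 0 0; -0.14 0.109 0 0 0 0 0; -0.17 0.132 0 0 0 0 0';python3 -m jog '-0.035 0.027 0 0 0 0 0; -0.07 0.054 0 0 0 0 0; -0.105 0.082 0 0 0 0 0; -0.12 0.09 0 0 0 0 0; -0.12 0.09 0 0 0 0 0'
python3 - <<'E'
from station import eyes
import cv2,numpy as np
D={n:cv2.cvtColor(eyes.read_camera(n)["image"],cv2.COLOR_RGB2BGR) for n in("scene","top")}
for n in D: cv2.imwrite(f"pics/{n}1.png",D[n])
s,t=D["scene"],D["top"]
def cr(i,x,y,w,h):return cv2.resize(i[y:y+h,x:x+w],(400,300),interpolation=cv2.INTER_CUBIC)
cv2.imwrite("pics/crop2.png",np.vstack([np.hstack([cr(s,140,115,160,120),cr(t,270,155,120,90)]),np.hstack([cr(s,310,190,160,120),cr(t,0,0,512,384)])]))
E
```

```text
t: 5.35
eef_pos: [0.5182, -0.1939, 0.1777]
tool_rot: [-0.0, 0.99, 0.138, -0.0]
contact_force: [0.0, 0.7, 0.0]
gripper_width: -0.003
t: 5.85
eef_pos: [0.5192, -0.1942, 0.2389]
tool_rot: [0.0, 0.991, 0.137, 0.001]
contact_force: [0.4, 0.2, 0.1]
gripper_width: -0.003
t: 6.35
eef_pos: [0.3885, -0.3689, 0.2366]
tool_rot: [-0.0, 0.991, 0.137, -0.001]
contact_force: [0.5, -0.2, -0.0]
gripper_width: -0.004
t: 6.85
eef_pos: [0.2964, -0.4887, 0.2364]
tool_rot: [-0.001, 0.991, 0.134, -0.001]
contact_force: [0.7, 0.7, -0.3]
gripper_width: -0.003
```

View pics/crop2.png

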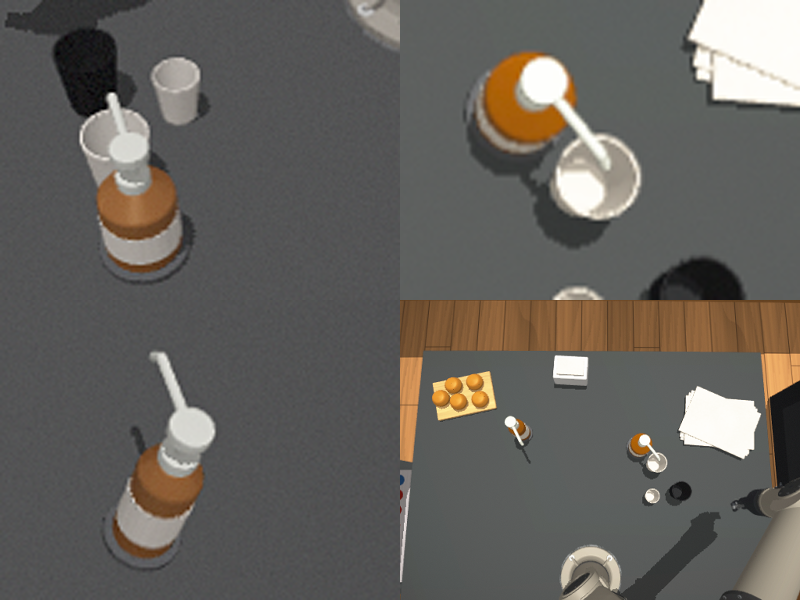

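The head is back up: top at crop (128,147) and (544,80), both exactly as before. The cup rim (597,177) and the tall bottle haven't changed, and the arm is clear.

```bash
python3 -m jog '0 0 0 0 0 0 0; 0 0 0 0 0 0 0; 0 0 0 0 0 0 0'; python3 -c "
from station import workorder
print(workorder.hand_in())"
```

```text
t: 7.25
eef_pos: [0.3009, -0.4859, 0.2378]
tool_rot: [-0.0, 0.99, 0.138, 0.0]
contact_force: [0.2, 0.4, -0.1]
gripper_width: -0.0
the job is handed in; nothing more can be done
None
```

I pressed the short, wide bottle's pump fully down with the shut fingertips, let it spring back up, moved the arm clear and handed the job in at about 7.3 s.

- **Press:** The tool stopped at z = 0.150 m, which is 20 mm below the top's 0.170 m rest height. The force rose to about 21 N with no further travel, so the head was against its hard stop.
- **After release:** The last pictures show the pump head, the cup and the tall bottle at the same pixels as before the press. The force reading was about zero, with the arm touching nothing.
- **Checks:** None failed. The only disagreement was in locating the tall bottle's top, where the two cameras differed by about 3.5 mm. That didn't matter, because the arm never went near it.

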